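Time and lock the cam wheel of a disc loader

TASK

Set the timing of the open disc loader: with the fingertips, push the tab on the white wheel's long arm round until that arm points straight at the tall pointed index pin. Then, with the wheel left there, push the dark lock lever by its tab towards the wheel, fully home against its stop. Only push: do not pinch either tab, do not lift the wheel off its spindle, and leave the loose things around where they are.

Things in the scene. Friction and masses are not known exactly. Their poses are not given: they have to be found in the camera images.
- chassis: Fixed open disc-loader chassis, 245 x 250 mm, black base, bare metal deck 45 mm above its underside, standing on a 2 mm green mat. Origin on the wheel's axis, at the underside; x to its far side (at yaw 0 away from the robot), y left, z up. Its deck reaches from x -130 to 105 mm, y -120 to 120 mm.
- wheel_hub (a point): Centre of the white plastic wheel, on its vertical axis, 12 mm above the deck; x axis along the long arm, z up, turns with the wheel. Disc 76 mm wide, 8 mm thick, underside 4 mm above the deck; two short stubs (to 50 mm from the axis), ONE long arm (to 74 mm). Turns both ways with about 2 N at the tab, stays where left; only sits on its spindle: pulled up, it lifts off.
- wheel_tab (a point): Middle of the upright white finger tab at the end of the wheel's long arm, 63 mm from the wheel axis. The tab is 22 mm long radially, 12 mm thick across (over its side pads), and stands from the arm to 40 mm above the deck (this point is 26 mm above the deck). Push a flat side, along the circle about the wheel axis.
- wheel (a joint): Turn of the wheel, rad: 0 = long arm points to the chassis's far side (chassis +x), growing counterclockwise seen from above, with end stops at -2.0 and 2.0. At the start it is between -0.35 and 0.35.
- index_point (a point): Tip of the index pin: fixed slim pointed steel pin, 7 mm diameter, 30 mm tall from the deck, 85 to 107 mm from the wheel axis, left or right of the wheel, outside the circle swept by the long arm. The low wide screw boss opposite (16 mm diameter, 8 mm tall) is not the index pin. The turn to reach the pin is 0.6 to 1.9 rad, either way.
- lever_pivot (a point): Vertical pivot axis of the dark steel lock lever, at its top face, 12 mm above the deck, on the robot's side of the wheel, 76 mm from the wheel axis. The handle is 62 mm long; x axis along the handle towards its tab, z up. A short pawl at the pivot swings to the wheel's toothed edge as the lever goes home.
- lever_tab (a point): Middle of the upright dark finger tab at the end of the lock lever, 51 mm from its pivot; 22 mm long along the handle, 12 mm thick across, its top 40 mm above the deck (this point is 26 mm above the deck). Push it sideways, along the circle about the pivot.
- lever (a joint): Turn of the lock lever, rad, growing counterclockwise seen from above: 0 = released (handle swung away from the wheel, towards the robot), 1.15 = home (handle swung towards the wheel, against its stop, a small steel pin). At the start between 0 and 0.25. It takes about 1.5 N at the tab and stays where it is left.
- gear: Bystander: small white gear, 25 mm diameter, 14 mm tall, loose on the deck at the far right corner. Origin under its centre.
- spacer: Bystander: brass spacer ring, 16 mm diameter, 14 mm tall, loose on the deck at the far left corner. Origin under its centre.
- board: Bystander: narrow green circuit board, 95 x 22 mm, 12 mm tall, on the mat just right of the chassis. Origin under its centre.
- driver: Bystander: small screwdriver, 160 mm long, lying on the mat just left of the chassis.
- reel: Bystander: empty grey wire reel, 60 mm diameter, 45 mm tall, on the right. Origin under its centre.
- jar: Bystander: jar, 48 mm diameter, 55 mm tall, on the left. Origin under its centre.
- tray: Bystander: grey divided parts tray, 110 x 80 x 25 mm, on the right. Origin under its centre.
- clamp_plate: Bystander: steel ring, 64 mm diameter, 8 mm tall, on the left. Origin under its centre.

How it is judged:
By the outcome, as a careful person would: the job done as asked, in the order asked, and still so for the second after the job is handed in, with the robot touching nothing.
It also fails if it takes over 58 s, if anything falls off the work surface, if the arm or the gripper's body presses on something with over 40 N, if the wrist force passes 120 N, or if a joint passes its speed limit or range.

ROBOT

A 6-joint arm with a two-finger parallel gripper is mounted at the origin on the work surface. World frame = base frame: x ahead of the robot, y to its left, z up, the work surface at z = 0. Lengths are in mm, angles in rad, forces in N, time in s.
With the tool pointing down it reaches from about 350 to 875 mm from the base axis. Payload 4.2 kg.
Tool frame: the origin (TCP) lies where the fingers leave the gripper's body, on its centre line; the fingertips stand 73 mm ahead of it and the grasp point (between the pads) lies 54 mm ahead of it; z points along the fingers, y is the direction in which the jaws open and shut (so a half turn about z gives the same grasp; the last joint's range is limited). The gripper opens to 85 mm and grips with 20 to 120 N. Pads are 22 mm wide; open, the fingers measure 114 mm over their backs; the gripper's body (76 mm by 85 mm) begins 54 mm behind the grasp point. The pads swing forward as they close: fully open they stand 13 mm farther back than shut.
Start: joints at [-0.9, 0.385, 0.008, 0, -1.194, -0.259], TCP at [250.175, -572.723, 303.912] pointing down, gripper open.
Joint ranges: [-3.14, 3.14], [-1.21, 2.06], [-1.07, 1.41], [-3.16, 2.05], [-2.99, -0.16], [-3.1, 3.1]. Speed limits (rad/s): [2.79, 2.79, 3.14, 3.14, 3.14, 3.14].

INTERFACE

Orientations are given as a unit quaternion [x, y, z, w].
In Python, from bench import arm gives the robot as it stands.
- The arm moves only by the tool apply_moves, never from a script. Its argument "increments" is a list that holds one entry, the list of rows, each a list of 7 numbers: the shift along the tool's x, y, z scaled (see below), then the turn, a rotation vector about the tool's x, y, z scaled (see below), then the gripper's target within -1 to 1 (fully open at 1, half-way at 0, shut at -1). A call has 1 to 10 rows; each row is the pose to reach, as a shift and turn from the pose commanded when the call began, along the tool's axes at that moment; what a row does not reach only later rows make up. The controller multiplies each number of a shift by 100 mm and each number of a turn by 0.5 rad. A row lasts 1/10 s, in which the tool goes at most 50 mm and 8.59 degrees, less where a joint would pass 70% of its speed; a pose out of reach is approached as far as the arm can. A call with a number of a shift or a turn outside -1 to 1 is refused whole. A call with a gripper value outside its range is refused whole. The fingers move at their own pace and stop on an object; the grip force is fixed at half the most. Time passes only in rows, so rows that repeat a pose let the fingers close. It gives the time, the measured TCP pose, the force and the opening at its end, in the units of the state.
- arm.read_state(): the state, without advancing time (a new reading comes with each control period).
- arm.get_image(name): name is "side" or "top"; returns a dict with "img" (420x560x3 uint8, red, green, blue), "fx", "fy", "cx", "cy" (pixels), "pose" (4x4, takes a point from camera to world coordinates). Camera axes: x right, y up, looking along -z (the intrinsics and any distortion apply to the point x, -y, -z); pixel columns grow to the right and rows downward; lengths in mm; the calibration is good to about 2 mm. A picture is of the moment at which its call begins. There is no depth.
- arm.job_done(): hands the job in, once; it reports no verdict.
Trained networks look in a picture, given as the dict that the camera call returned (one of the last four; its "shot" number tells which), for a name from the list of things; names that differ only in an ending like _2 or _b are one class to them, and where a whole thing is asked for, a point or a joint stands for the part that bears it (a point fixed in the world has none). Each returns a list of dicts, best first, with "conf" (0 to 1); they miss things now and then, are a little off and sometimes report something else, mostly with a low value. They report only what shows in the picture. A call takes as long as a camera call.
- arm.outline_of(label, picture): "pixels" (420x560 bool, what is visible of it) and "box" ([centre column, centre row, width, height] in pixels, round what is visible of it).
- arm.mark_of(label, picture): "at" ([column, row] in pixels: a listed point, or the origin of a listed thing).
The state is a dict: "clock": time; "joints": joint angles; "joint_vel": joint speeds; "joint_efforts": joint torques, N m; "position": TCP position; "ee_rot": TCP orientation; "contact_force": force on the tool from outside, world axes, zero at the start; "wrist_torque": the same for the moment, N m; "gripper_width": finger opening in mm.
Only numpy, scipy, OpenCV 4.12 (cv2) and the standard library are available. Lean on these libraries where they do the work, as an engineer would, in place of code of your own. Each camera call takes 0.05 s, during which the arm holds its last target.

## Working session

There is one attempt and no reset: what is moved stays moved. The work goes in short steps, Python scripts to look and compute and a tool call to move; the robot and the scene stay as the last step left them, time stands still between calls to the robot, and variables do not carry over. Pictures are saved under pics/ and viewed, and the job is handed in when it is done.

Besides the shell and the picture viewer there is one more tool, called after ">>>" in YAML: its name, and indented under it one key for each argument. apply_moves: Moves the arm, as the interface text tells. Shifts and turns lie within -1 to 1; 1 stands for 100 mm of shift or 0.5 rad of turn. Its arguments: {"type":"object","properties":{"increments":{"type":"array"}},"required":["increments"]}

```bash
mkdir -p pics; ls
cat > h.py <<'E'
import numpy as np, cv2
from bench import arm
def ray(P,px):
    T=np.array(P['pose']); d=np.array([(px[0]-P['cx'])/P['fx'],-(px[1]-P['cy'])/P['fy'],-1.0])
    d=T[:3,:3]@d; return T[:3,3],d/np.linalg.norm(d)
def atz(P,px,z):
    o,d=ray(P,px); return o+d*(z-o[2])/d[2]
def proj(P,X):
    T=np.array(P['pose']); c=T[:3,:3].T@(np.asarray(X,float)-T[:3,3])
    return np.array([P['cx']+P['fx']*c[0]/-c[2],P['cy']-P['fy']*c[1]/-c[2]])
def tri(Pa,a,Pb,b):
    o1,d1=ray(Pa,a);o2,d2=ray(Pb,b)
    t=np.linalg.lstsq(np.c_[d1,-d2],o2-o1,rcond=None)[0]
    p,q=o1+d1*t[0],o2+d2*t[1]; return (p+q)/2,np.linalg.norm(p-q)
def save(P,n): cv2.imwrite('pics/'+n,P['img'][:,:,::-1])
E
python3 - <<'E'
from h import *
s=arm.read_state(); print(s)
A=arm.get_image('top');B=arm.get_image('side')
save(A,'t0.png');save(B,'s0.png')
for P in(A,B): print({k:P[k] for k in P if k!='img'})
for n in ['chassis','wheel_hub','wheel_tab','index_point','lever_pivot','lever_tab','gear','spacer']:
    a=arm.mark_of(n,A)[:2];b=arm.mark_of(n,B)[:2]
    print(n,[(x['at'],x['conf']) for x in a],[(x['at'],x['conf']) for x in b])
    if a and b: print(tri(A,a[0]['at'],B,b[0]['at']))
E
```

```text
pics
{'clock': 0.0, 'joints': array([-9.00388363e-01,  3.85544556e-01,  6.59923384e-03, -5.49331377e-04,
       -1.19395320e+00, -2.58620808e-01]), 'joint_vel': array([ 0.00013045, -0.00182358,  0.0009875 , -0.00079621,  0.00033407,
        0.00226516]), 'joint_efforts': array([-4.16671719e-04, -3.92289126e+01,  1.88400364e+01,  4.18623850e+00,
       -4.66349928e-03,  5.30431166e-08]), 'position': array([ 250.02544178, -572.33821447,  302.81076073]), 'ee_rot': array([-2.04342624e-01,  9.78898831e-01,  1.05408917e-03, -2.42644565e-04]), 'contact_force': array([-0.70612381, -0.47814375, -0.08048166]), 'wrist_torque': array([ 0.01738006, -0.00519492,  0.04932592]), 'gripper_width': 85.36126273812725}
{'fx': 437.25104837109245, 'fy': 437.25104837109245, 'cx': 282.7189487679713, 'cy': 209.0245284798898, 'pose': array([[ 2.30644396e-02,  9.92546508e-01, -1.19663954e-01,
         4.37176960e+02],
       [-9.99440422e-01,  1.99914375e-02, -2.68176140e-02,
        -1.21847993e+01],
       [-2.42254747e-02,  1.20215526e-01,  9.92452192e-01,
         1.07036952e+03],
       [ 0.00000000e+00,  
[... 887 characters left out ...]
, 174.8], 0.81), ([442.2, 201.0], 0.46)] [([323.5, 213.6], 0.59)]
(array([635.05615283, -64.16464781,  78.35930967]), np.float64(5.538584772584166))
index_point [([353.4, 185.9], 0.53)] [([329.7, 232.2], 0.38)]
(array([ 613.50249142, -145.32247029,   87.87251768]), np.float64(3.598716046612925))
lever_pivot [([317.3, 233.5], 0.77)] [([235.1, 155.9], 0.53), ([286.9, 148.3], 0.24)]
(array([444.57924379, -44.66227487, 327.392309  ]), np.float64(84.0369307092173))
lever_tab [([335.2, 242.5], 0.69)] []
gear [([344.5, 159.3], 0.64)] [([332.3, 238.3], 0.6), ([352.0, 236.8], 0.41)]
(array([ 659.98579091, -124.8282737 ,   38.42016015]), np.float64(49.30445664310052))
spacer [([265.8, 174.2], 0.5)] []
```

Run:
```python
import cv2
a=cv2.imread('pics/t0.png')[140:290,230:400]; b=cv2.imread('pics/s0.png')[130:330,200:420]
cv2.imwrite('pics/t0c.png',cv2.resize(a,None,fx=4,fy=4,interpolation=3)[:600]);cv2.imwrite('pics/s0c.png',cv2.resize(b,None,fx=3,fy=3,interpolation=3)[:600])
```

```text
(no output)
```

View pics/t0.png

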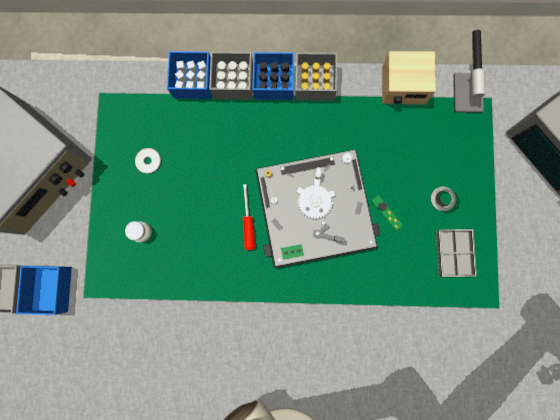

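View pics/t0c.png

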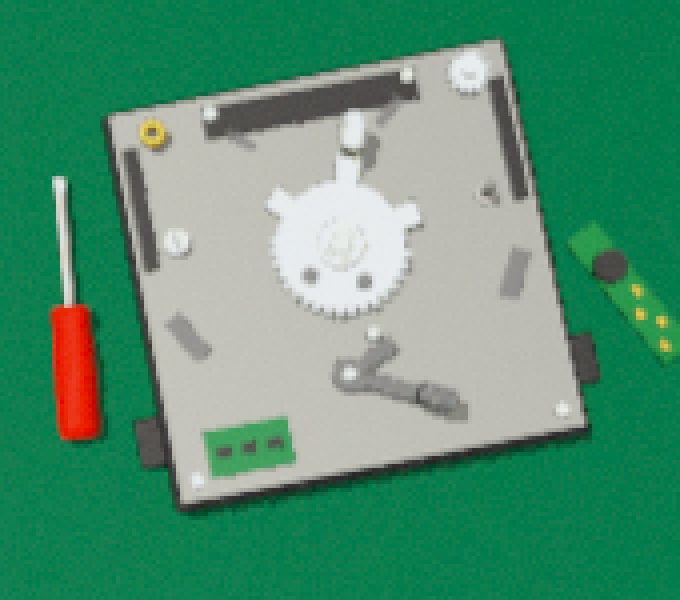

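View pics/s0c.png

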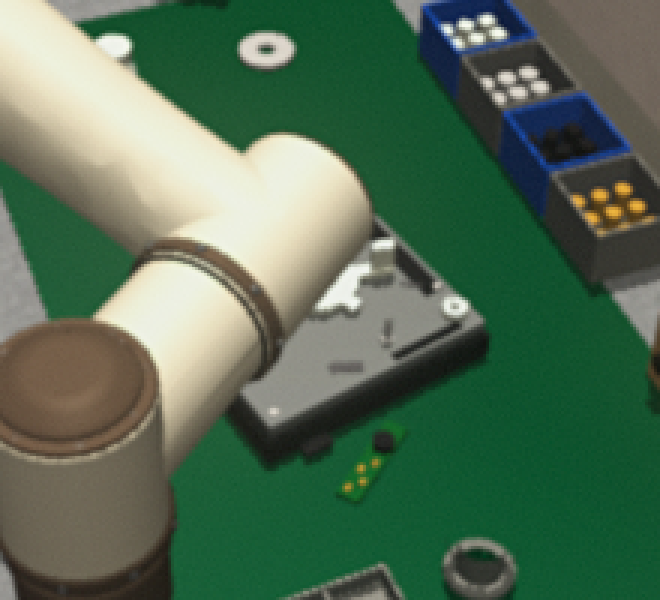

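The top view shows the index pin at full-image px (352,188), right of the wheel. The boss is on the left at (274,201), and the lever tab is at about (339,240). The arm blocks the side view, so I'm moving it round to the left with the gripper closing.

>>> apply_moves:
  increments:
    - [[-0.48,0.37,0,0,0,0,-1],[-0.96,0.73,0,0,0,0,-1],[-0.96,0.73,0,0,0,0,-1]]

```text
clock: 1.2
position: [309.8, -464.8, 304.1]
ee_rot: [-0.205, 0.979, 0.0, 0.0]
contact_force: [0.2, -1.2, 1.3]
gripper_width: 43.9
```

>>> apply_moves:
  increments:
    - [[-0.48,0.37,0,0,0,0,-1],[-0.96,0.73,0,0,0,0,-1],[-0.96,0.73,0,0,0,0,-1]]

```text
clock: 1.5
position: [368.8, -359.4, 304.3]
ee_rot: [-0.206, 0.979, -0.0, 0.0]
contact_force: [0.6, -0.3, 0.4]
gripper_width: 0.3
```

>>> apply_moves:
  increments:
    - [[-0.48,0.37,0,0,0,0,-1],[-0.96,0.73,0,0,0,0,-1],[-0.96,0.73,0,0,0,0,-1]]

```text
clock: 1.8
position: [427.7, -254.1, 304.3]
ee_rot: [-0.206, 0.979, -0.0, 0.001]
contact_force: [0.4, 0.3, 0.4]
gripper_width: 0.0
```

>>> apply_moves:
  increments:
    - [[-0.48,0.37,0,0,0,0,-1],[-0.96,0.73,0,0,0,0,-1],[-0.96,0.73,0,0,0,0,-1]]

```text
clock: 2.1
position: [486.7, -148.6, 304.3]
ee_rot: [-0.206, 0.979, -0.0, 0.001]
contact_force: [-0.3, 0.1, -0.9]
gripper_width: -0.3
```

>>> apply_moves:
  increments:
    - [[-0.48,0.37,0,0,0,0,-1],[-0.96,0.73,0,0,0,0,-1],[-0.96,0.73,0,0,0,0,-1],[-0.96,0.73,0,0,0,0,-1]]

```text
clock: 2.5
position: [545.3, -43.7, 303.7]
ee_rot: [-0.206, 0.978, -0.0, 0.0]
contact_force: [-0.1, -0.9, 0.0]
gripper_width: -0.0
```

>>> apply_moves:
  increments:
    - [[-0.48,0.37,0,0,0,0,-1],[-0.96,0.73,0,0,0,0,-1],[-0.96,0.73,0,0,0,0,-1],[-0.96,0.73,0,0,0,0,-1]]

```text
clock: 2.9
position: [603.5, 60.7, 303.2]
ee_rot: [-0.206, 0.979, -0.0, -0.0]
contact_force: [-1.0, -1.7, 0.5]
gripper_width: 0.2
```

Run:
```python
from h import *
print(arm.read_state()['joints'])
A=arm.get_image('top');B=arm.get_image('side')
save(A,'t1.png');save(B,'s1.png')
import pickle; pickle.dump((A,B),open('v1.pkl','wb'))
for n in ['chassis','wheel_hub','wheel_tab','index_point','lever_pivot','lever_tab','gear','spacer']:
    a=arm.mark_of(n,A)[:2];b=arm.mark_of(n,B)[:2]
    print(n,[(x['at'],x['conf']) for x in a],[(x['at'],x['conf']) for x in b])
    if a and b: print(tri(A,a[0]['at'],B,b[0]['at']))
b=B['img'][150:300,210:390,::-1]
cv2.imwrite('pics/s1c.png',cv2.resize(b,None,fx=4,fy=4,interpolation=3))
```

```text
[ 3.66879950e-01  3.54122811e-01 -4.04674981e-02 -5.76496857e-05
 -1.17691873e+00 -1.52367517e+00]
chassis [([311.2, 204.7], 0.65), ([336.6, 240.9], 0.35)] [([303.5, 234.8], 0.82), ([329.5, 236.8], 0.3)]
(array([577.65735362, -53.04579814,   3.07350737]), np.float64(0.6632560505040838))
wheel_hub [([313.7, 200.1], 0.82)] [([307.0, 224.2], 0.81)]
(array([584.44895705, -57.46151016,  47.12582942]), np.float64(2.4766835630519406))
wheel_tab [([318.5, 175.3], 0.72)] [([326.9, 213.1], 0.76), ([312.9, 194.1], 0.39)]
(array([638.82908768, -66.51478216,  79.42685295]), np.float64(4.810242866289865))
index_point [([352.5, 185.1], 0.48)] [([288.8, 146.8], 0.58), ([331.2, 236.0], 0.57)]
(array([ 541.42291624, -101.03773432,  365.68402691]), np.float64(44.61393577745276))
lever_pivot [([315.2, 234.8], 0.53)] [([282.6, 230.2], 0.5)]
(array([505.75061213, -62.70763724,  55.71138474]), np.float64(10.039512209018499))
lever_tab [([335.9, 242.4], 0.75), ([245.1, 214.1], 0.42)] [([279.1, 241.1], 0.65)]
(array([ 484.31870812, -108.54500465,   65.99824455]), np.float64(0.9131040947747437))
gear [] [([350.3, 236.5], 0.6)]
spacer [] [([311.6, 195.5], 0.39)]
```

View pics/s1c.png

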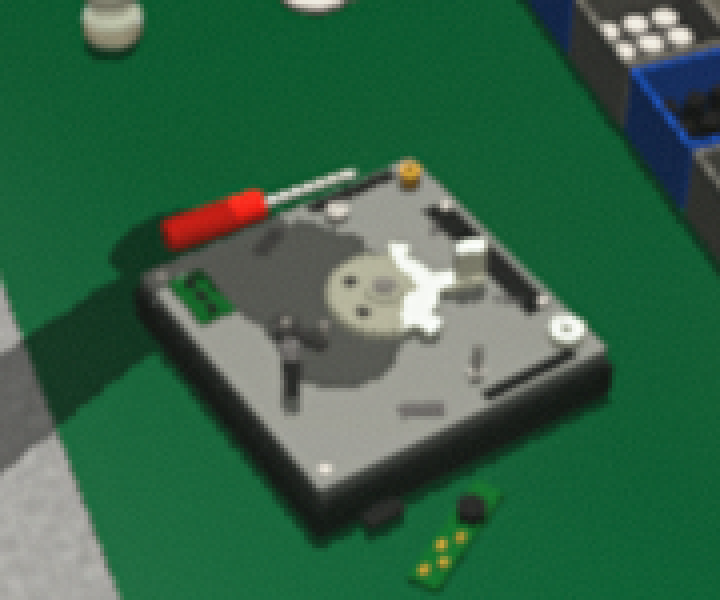

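View pics/t1.png

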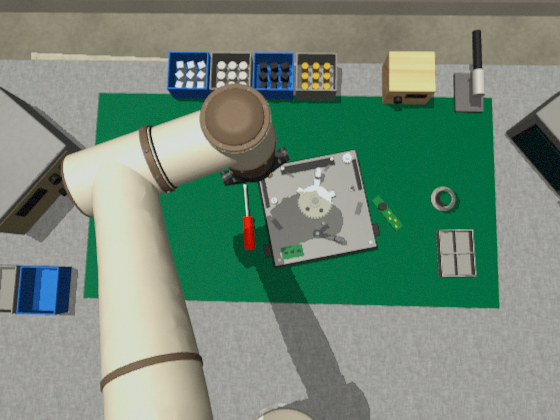

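The side view is now clear: pin at about crop (476,365), white tab at (470,258), lever tab at (291,390). I'm zooming in to measure these exactly.

Run:
```python
import cv2
a=cv2.imread('pics/t0.png'); b=cv2.imread('pics/s1.png')
def z(im,r,c,h,w,f,n): cv2.imwrite(n,cv2.resize(im[r:r+h,c:c+w],None,fx=f,fy=f,interpolation=cv2.INTER_NEAREST))
z(a,165,290,60,80,10,'pics/zt.png'); z(b,200,290,60,80,10,'pics/zs.png')
```

```text
(no output)
```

View pics/zt.png

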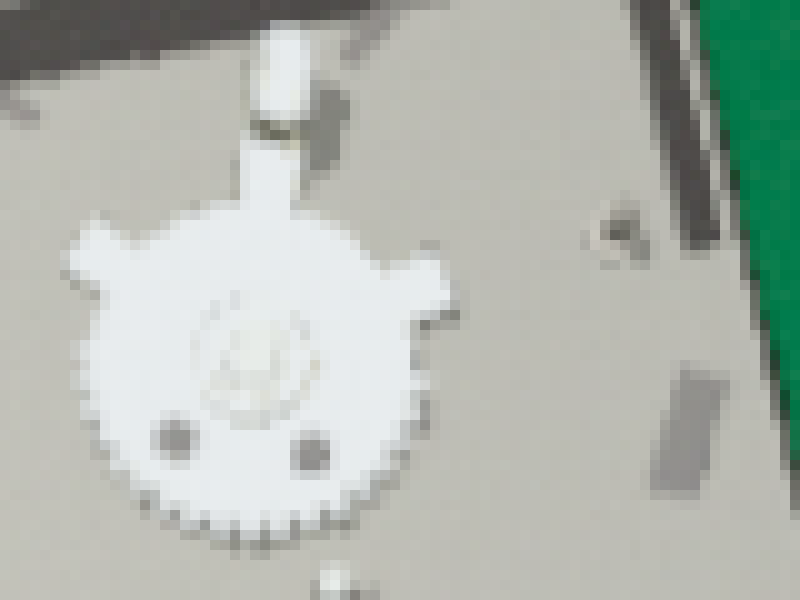

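View pics/zs.png

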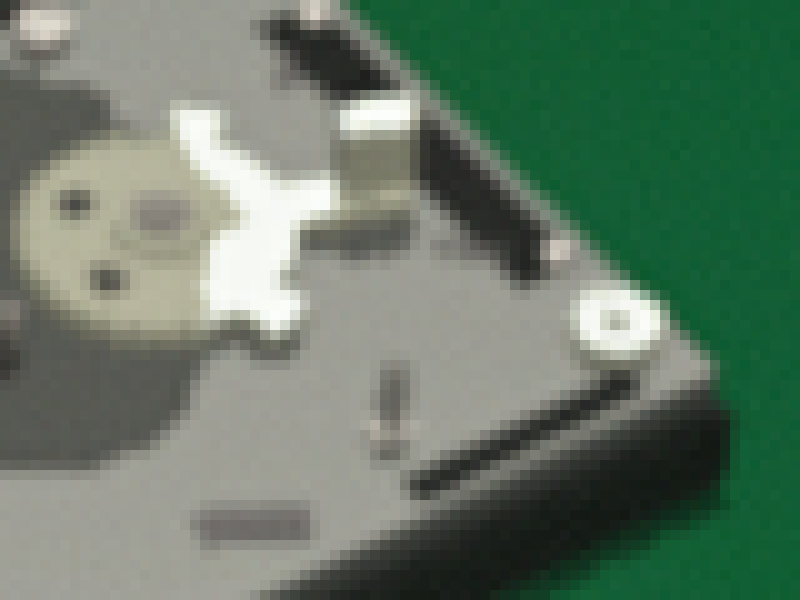

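```bash
cat > fit.py <<'E'
from h import *
import pickle
from scipy.optimize import least_squares
A,B=pickle.load(open('v1.pkl','rb'))
# deck corners px, order FL FR NR NL
t=[(107,115),(500,41),(590,430),(183,503)]; tp=[(230+x/4-.5,140+y/4-.5) for x,y in t]
C=np.array([(105,120),(105,-120),(-130,-120),(-130,120)],float)
for p in tp: print(atz(A,p,47)[:2])
def f(v):
    c,s=np.cos(v[2]),np.sin(v[2])
    W=C@np.array([[c,s],[-s,c]])+v[:2]
    return np.concatenate([proj(A,[*w,47])-p for w,p in zip(W,tp)])
r=least_squares(f,[577,-53,.1]); print('chassis',r.x,r.fun.round(1))
hubT=atz(A,(315.2-.5,202.2-.5),59); print('disc ctr top',hubT)
print('pin tip',tri(A,(352.0,185.8),B,(328.8,236.0)),'base top',atz(A,(350.8,188.4),47),'base side',atz(B,(328.6,243.2),47))
print('pin side tip@77',atz(B,(328.8,236.0),77),atz(A,(352.0,185.8),77))
print('chassis orig in side', proj(B,[*r.x[:2],47]), 'corners side',[proj(B,[r.x[0]+np.cos(r.x[2])*a-np.sin(r.x[2])*b,r.x[1]+np.sin(r.x[2])*a+np.cos(r.x[2])*b,47]).round(1) for a,b in C])
E
python3 fit.py
```

```text
[657.38208161  80.96618789]
[ 706.55997643 -152.6648695 ]
[ 476.19247503 -205.48613053]
[428.68512445  29.78515725]
chassis [ 5.79427336e+02 -5.92584548e+01  2.12866443e-01] [ 0.3  0.3  0.7 -0.3 -0.6 -0.7 -0.4  0.7]
disc ctr top [577.8186216  -59.01977355  59.        ]
pin tip (array([ 614.45439776, -143.70200491,   72.09798268]), np.float64(0.5014987394643791)) base top [ 612.88342328 -144.27518127   47.        ] base side [ 613.4947212  -146.47217772   47.        ]
pin side tip@77 [ 612.12878475 -147.98786598   77.        ] [ 613.83040207 -143.12013084   77.        ]
chassis orig in side [305.14029047 225.18140508] corners side [array([312. , 188.4]), array([361.2, 236.3]), array([289., 272.]), array([243.9, 217.8])]
```

Run:
```python
from fit import *
h=np.array([578.5,-59])
for n,px,z in [('tabtop',(290+28.5-.5,165+7.2-.5),87),('arm',(290+27-.5,165+17-.5),59),('levertop',(230+437/4-.5,140+397/4-.5),87),('pivot',(230+348/4-.5,140+373/4-.5),59),('stoppin',(230+373/4-.5,140+333/4-.5),60)]:
    p=atz(A,px,z)[:2]; d=p-h; print(n,p,np.hypot(*d),np.arctan2(d[1],d[0]))
print(atz(B,(290+38-.5,200+11-.5),87))
```

```text
[657.38208161  80.96618789]
[ 706.55997643 -152.6648695 ]
[ 476.19247503 -205.48613053]
[428.68512445  29.78515725]
chassis [ 5.79427336e+02 -5.92584548e+01  2.12866443e-01] [ 0.3  0.3  0.7 -0.3 -0.6 -0.7 -0.4  0.7]
disc ctr top [577.8186216  -59.01977355  59.        ]
pin tip (array([ 614.45439776, -143.70200491,   72.09798268]), np.float64(0.5014987394643791)) base top [ 612.88342328 -144.27518127   47.        ] base side [ 613.4947212  -146.47217772   47.        ]
pin side tip@77 [ 612.12878475 -147.98786598   77.        ] [ 613.83040207 -143.12013084   77.        ]
chassis orig in side [305.14029047 225.18140508] corners side [array([312. , 188.4]), array([361.2, 236.3]), array([289., 272.]), array([243.9, 217.8])]
tabtop [643.26494302 -64.26277277] 64.97841658663849 -0.08108144047111174
arm [625.69041259 -62.5489925 ] 47.323676823930995 -0.07506448860641508
levertop [ 491.20203979 -112.71703174] 102.50099197542914 -2.5899774694756643
pivot [505.47735622 -64.20776426] 73.20810961024212 -3.07039608062487
stoppin [528.8784941  -78.27522943] 53.23371409912433 -2.7710869365073827
[643.62278569 -64.77724801  87.        ]
```

>>> apply_moves:
  increments:
    - [[0,-0.3,0.1,0,0,-0.3,-1],[0,-0.6,0.2,0,0,-0.6,-1],[0,-0.9,0.3,0,0,-0.9,-1],[0,-0.99,0.4,0,0,-1,-1],[0,-0.99,0.4,0,0,-1,-1]]

```text
clock: 4.3
position: [642.0, -32.9, 261.8]
ee_rot: [-0.439, 0.898, 0.001, -0.002]
contact_force: [0.1, 0.1, 0.3]
gripper_width: -0.1
```

>>> apply_moves:
  increments:
    - [[0,0,0.2,0,0,-0.3,-1],[0,0,0.4,0,0,-0.6,-1],[0,0,0.5,0,0,-0.9,-1],[0,0,0.6,0,0,-1,-1],[0,0,0.6,0,0,-1,-1]]

```text
clock: 4.8
position: [641.6, -30.7, 203.0]
ee_rot: [-0.649, 0.761, 0.001, -0.001]
contact_force: [0.5, 0.1, -0.2]
gripper_width: 0.1
```

```bash
cat > st.py <<'E'
from h import *
from scipy.spatial.transform import Rotation as R
def st():
    s=arm.read_state(); M=R.from_quat(s['ee_rot']).as_matrix()
    b=np.arctan2(-M[1,0],-M[0,0])
    return s,M,b
if __name__=='__main__':
    s,M,b=st(); print(s['position'],'beta',b,s['joints'].round(2),s['contact_force'].round(1))
    print('to(643,-30):',M.T@(np.array([643,-30,145])-s['position'])/100)
E
python3 st.py
```

```text
[641.63321993 -30.69455493 202.9884653 ] beta 1.4113424111936514 [ 0.2   0.5  -0.08 -0.   -1.   -0.36] [ 0.5  0.1 -0.2]
to(643,-30): [-0.00935356 -0.01380338  0.5798476 ]
```

>>> apply_moves:
  increments:
    - [[0,0,0.2,0,0,-0.16,-1],[0,0,0.4,0,0,-0.16,-1],[0,0,0.5,0,0,-0.16,-1],[0,0,0.58,0,0,-0.16,-1],[0,0,0.58,0,0,-0.16,-1]]

```text
clock: 5.3
position: [642.2, -31.3, 145.5]
ee_rot: [-0.678, 0.735, 0.0, -0.0]
contact_force: [-0.7, -0.2, -0.1]
gripper_width: 0.1
```

```bash
python3 st.py
python3 - <<'E'
from h import *
B=arm.get_image('side');A=arm.get_image('top')
b=B['img'][150:300,210:390,::-1]
cv2.imwrite('pics/s2c.png',cv2.resize(b,None,fx=4,fy=4,interpolation=3))
E
```

```text
[642.1939929  -31.29706001 145.46525033] beta 1.4914112742431564 [ 0.2   0.56 -0.14  0.   -0.88 -0.28] [-0.7 -0.2 -0.1]
to(643,-30): [-0.01357036 -0.00701081  0.00464121]
```

View pics/s2c.png

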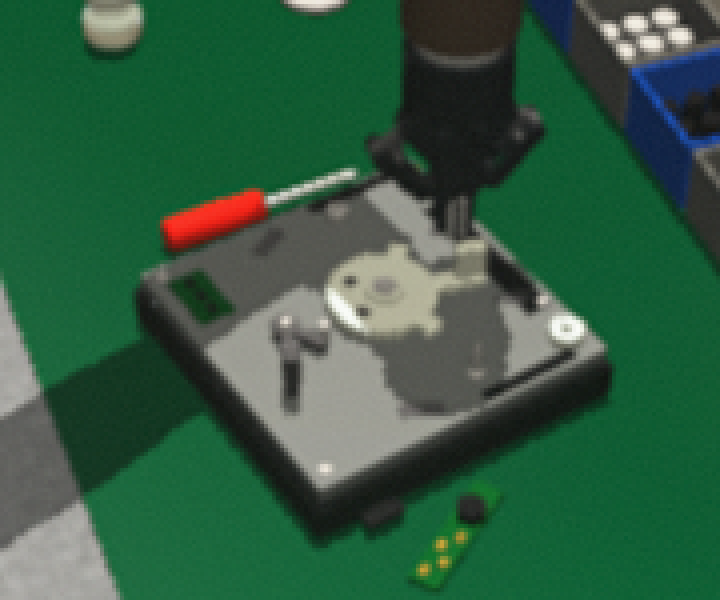

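>>> apply_moves:
  increments:
    - [[0.05,0,0,0,0,0,-1],[0.08,0,0,0,0,0,-1],[0.1,0,0,0,0,0,-1],[0.12,0,0,0,0,0,-1],[0.14,0,0,0,0,0,-1],[0.15,0,0,0,0,0,-1],[0.155,0,0,0,0,0,-1],[0.155,0,0,0,0,0,-1]]

```text
clock: 6.2
position: [641.3, -46.6, 146.0]
ee_rot: [-0.679, 0.734, -0.0, 0.0]
contact_force: [1.2, 1.6, -0.5]
gripper_width: -0.0
```

>>> apply_moves:
  increments:
    - [[0.03,-0.007,0,0,0,0.1,-1],[0.062,-0.014,0,0,0,0.2,-1],[0.093,-0.018,0,0,0,0.3,-1],[0.125,-0.022,0,0,0,0.4,-1],[0.156,-0.023,0,0,0,0.5,-1],[0.188,-0.023,0,0,0,0.6,-1],[0.22,-0.021,0,0,0,0.7,-1],[0.251,-0.018,0,0,0,0.8,-1],[0.251,-0.018,0,0,0,0.8,-1]]

```text
clock: 7.1
position: [640.8, -72.1, 145.9]
ee_rot: [-0.519, 0.855, 0.0, -0.0]
contact_force: [0.1, 2.0, -1.0]
gripper_width: -0.2
```

```bash
cat > chk.py <<'E'
from st import *
import sys
s,M,b=st(); h=np.array([578.5,-59]); a=b-np.pi/2; d=s['position'][:2]-h
e=np.array([np.cos(a),np.sin(a)]);t=np.array([-e[1],e[0]])
print('pos',s['position'].round(1),'alpha',a.round(3),'r',d@e,'d',d@t,'F',s['contact_force'].round(1),s['joints'].round(2))
n=sys.argv[1]
A=arm.get_image('top');B=arm.get_image('side')
cv2.imwrite(f'pics/{n}.png',np.hstack([cv2.resize(P['img'][r:r+130,c:c+90,::-1],None,fx=4.4,fy=4.4,interpolation=3) for P,r,c in((A,150,285),(B,180,280))]))
E
python3 chk.py a1
```

```text
pos [640.8 -72.1 145.9] alpha -0.479 r 61.2833489436479 d 17.095637052485504 F [ 0.1  2.  -1. ] [ 0.14  0.56 -0.13 -0.   -0.88 -0.62]
```

View pics/a1.png

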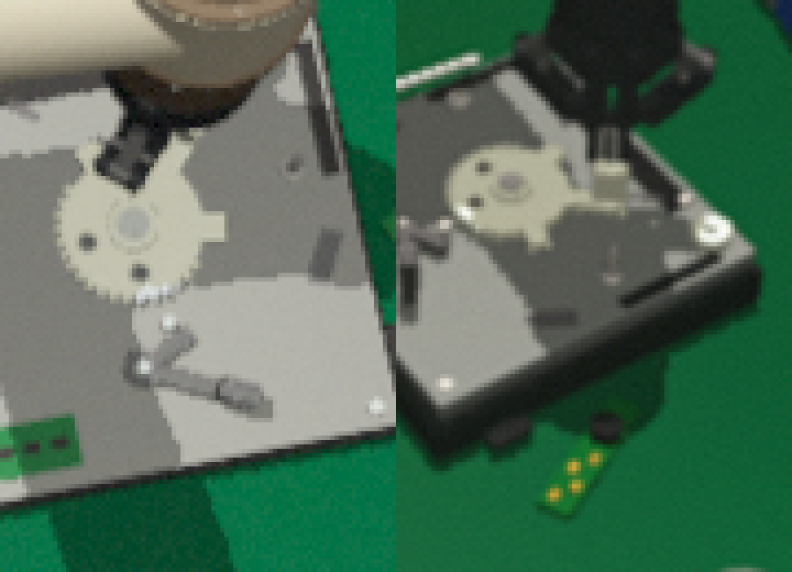

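The wheel follows the fingertip with about 2 N. Next 0.4 rad.

>>> apply_moves:
  increments:
    - [[0.03,-0.007,0,0,0,0.1,-1],[0.062,-0.014,0,0,0,0.2,-1],[0.093,-0.018,0,0,0,0.3,-1],[0.125,-0.022,0,0,0,0.4,-1],[0.156,-0.023,0,0,0,0.5,-1],[0.188,-0.023,0,0,0,0.6,-1],[0.22,-0.021,0,0,0,0.7,-1],[0.251,-0.018,0,0,0,0.8,-1],[0.251,-0.018,0,0,0,0.8,-1]]

```text
clock: 8.1
position: [631.2, -95.1, 146.0]
ee_rot: [-0.339, 0.941, -0.0, 0.0]
contact_force: [0.1, 1.6, -0.4]
gripper_width: 0.1
```

>>> apply_moves:
  increments:
    - [[0.03,-0.007,0,0,0,0.1,-1],[0.062,-0.014,0,0,0,0.2,-1],[0.093,-0.018,0,0,0,0.3,-1],[0.125,-0.022,0,0,0,0.4,-1],[0.14,-0.022,0,0,0,0.45,-1],[0.14,-0.022,0,0,0,0.45,-1],[0.14,-0.022,0,0,0,0.45,-1]]

```text
clock: 8.8
position: [621.9, -105.8, 146.0]
ee_rot: [-0.232, 0.973, -0.0, 0.0]
contact_force: [1.2, 2.9, 0.1]
gripper_width: 0.1
```

```bash
python3 chk.py a2
```

```text
pos [ 621.9 -105.8  146. ] alpha -1.103 r 61.31920216528779 d 17.64252823893632 F [1.2 2.9 0.1] [ 0.09  0.54 -0.17  0.   -0.86 -1.19]
```

View pics/a2.png

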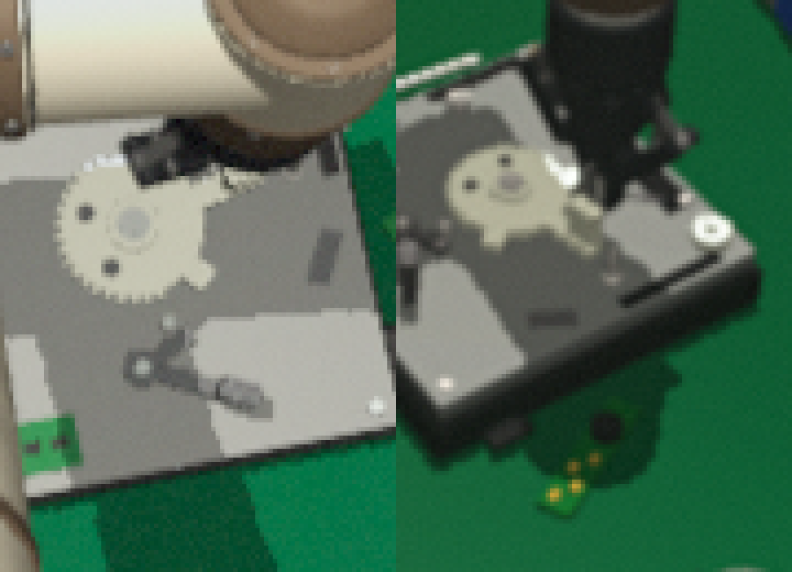

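>>> apply_moves:
  increments:
    - [[-0.1,0,0,0,0,0,-1],[-0.25,0,0,0,0,0,-1],[-0.25,0,-0.4,0,0,0,-1],[-0.5,0.2,-0.8,0,0,0,-1],[-0.9,0.2,-1,0,0,0,-1],[-0.9,0.2,-1,0,0,0,-1]]

```text
clock: 9.5
position: [697.5, -45.5, 250.2]
ee_rot: [-0.233, 0.972, -0.001, 0.005]
contact_force: [-0.9, -0.6, -0.9]
gripper_width: -0.2
```

```bash
python3 chk.py a3
python3 - <<'E'
from h import *
A=arm.get_image('top');B=arm.get_image('side')
import pickle; pickle.dump((A,B),open('v3.pkl','wb'))
cv2.imwrite('pics/zt3.png',cv2.resize(A['img'][165:225,290:370,::-1],None,fx=10,fy=10,interpolation=0))
cv2.imwrite('pics/zs3.png',cv2.resize(B['img'][200:260,290:370,::-1],None,fx=10,fy=10,interpolation=0))
E
```

```text
pos [697.5 -45.5 250.2] alpha -1.1 r 41.897483064466144 d 112.16874228191021 F [-0.9 -0.6 -0.9] [ 0.17  0.54  0.13  0.   -1.15 -1.27]
```

View pics/zt3.png

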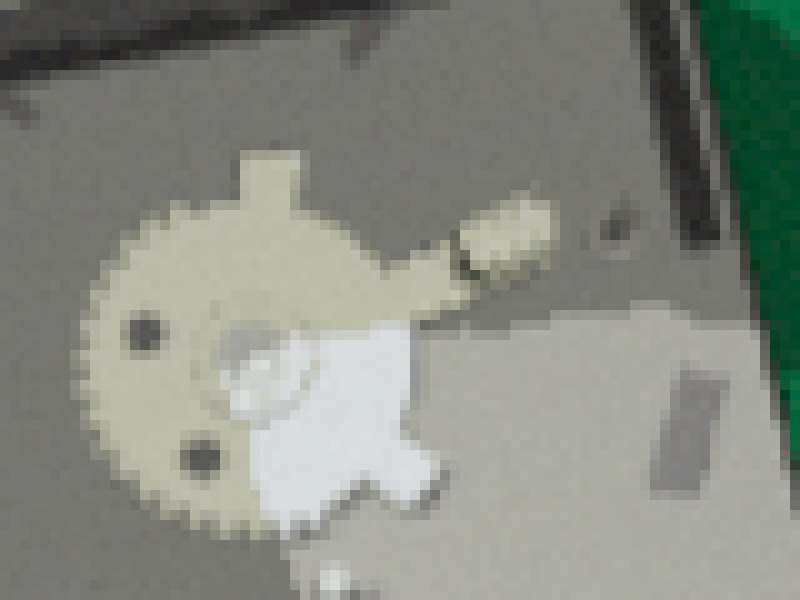

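View pics/zs3.png

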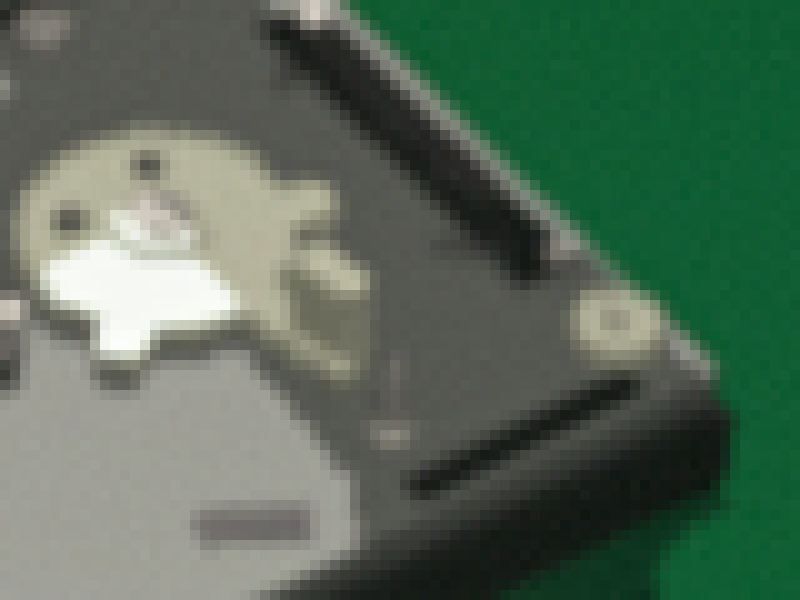

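```bash
cat > wf.py <<'E'
from h import *
import pickle
A,B=pickle.load(open('v1.pkl','rb'))
def t(px,z): return atz(A,(290+px[0]/10-.5,165+px[1]/10-.5),z)[:2]
p0=[t((178,440),59),t((312,455),59),t((288,72),87)]
p1=[t((145,332),59),t((203,457),59),t((508,237),87)]
for s in (slice(0,2),slice(0,3)):
    P=np.array(p0[s]);Q=np.array(p1[s]);a=P-P.mean(0);b=Q-Q.mean(0)
    th=np.arctan2((a[:,0]*b[:,1]-a[:,1]*b[:,0]).sum(),(a*b).sum())
    R=np.array([[np.cos(th),-np.sin(th)],[np.sin(th),np.cos(th)]])
    c=np.linalg.solve(np.eye(2)-R,Q.mean(0)-R@P.mean(0)); print('dth',th,'centre',c)
pins=[np.array(x) for x in [(612.9,-144.3),(613.5,-146.5),(613.8,-143.1)]]
for h in [np.array([578.5,-59]),c]:
    d=p1[2]-h; print('tab ang',np.arctan2(d[1],d[0]),np.hypot(*d),'pins',[np.arctan2(*(q-h)[::-1]).round(3) for q in pins], 'armbase', np.arctan2(*(t((430,280),59)-h)[::-1]))
E
python3 wf.py
```

```text
dth -1.030685882199014 centre [580.87496509 -59.99818729]
dth -1.0539110401043517 centre [580.77012231 -59.18675774]
tab ang -1.116371573680424 62.707220167339315 pins [np.float64(-1.187), np.float64(-1.19), np.float64(-1.173)] armbase -1.0838058550305305
tab ang -1.1481721178654145 61.574087302791106 pins [np.float64(-1.21), np.float64(-1.212), np.float64(-1.196)] armbase -1.1260527768439035
```

>>> apply_moves:
  increments:
    - [[0.4,-0.1,0.4,0,0,0,-1],[0.65,-0.2,0.8,0,0,0,-1],[0.65,-0.2,1,0,0,0,-1],[0.7,-0.2,1,0,0,0,-1],[0.8,-0.2,1,0,0,0,-1],[0.86,-0.2,1,0,0,0,-1],[0.89,-0.2,1,0,0,0,-1],[0.89,-0.2,1,0,0,0,-1]]

```text
clock: 10.5
position: [622.7, -105.4, 147.4]
ee_rot: [-0.231, 0.973, -0.0, 0.001]
contact_force: [0.3, 0.1, 0.9]
gripper_width: 0.1
```

```bash
python3 chk.py a4
```

```text
pos [ 622.7 -105.4  147.4] alpha -1.104 r 61.32558929845645 d 18.574093941765792 F [0.3 0.1 0.9] [ 0.09  0.54 -0.17  0.   -0.86 -1.19]
```

>>> apply_moves:
  increments:
    - [[0.015,-0.002,0,0,0,0.03,-1],[0.03,-0.005,0,0,0,0.08,-1],[0.045,-0.009,0,0,0,0.12,-1],[0.053,-0.011,0,0,0,0.14,-1],[0.053,-0.011,0,0,0,0.14,-1],[0.053,-0.011,0,0,0,0.14,-1]]

```text
clock: 11.2
position: [618.6, -108.7, 146.2]
ee_rot: [-0.197, 0.98, -0.0, 0.0]
contact_force: [1.0, 1.8, 2.2]
gripper_width: 0.0
```

```bash
python3 chk.py a5
```

```text
pos [ 618.6 -108.7  146.2] alpha -1.174 r 61.29647121145051 d 17.731563672310724 F [1.  1.8 2.2] [ 0.08  0.53 -0.18  0.   -0.86 -1.26]
```

>>> apply_moves:
  increments:
    - [[-0.1,0,0,0,0,0,-1],[-0.25,0,0,0,0,0,-1],[-0.25,0,-0.4,0,0,0,-1],[-0.5,0.2,-0.8,0,0,0,-1],[-0.9,0.2,-1,0,0,0,-1],[-0.9,0.2,-1,0,0,0,-1]]

```text
clock: 11.9
position: [697.8, -53.8, 249.4]
ee_rot: [-0.198, 0.98, -0.001, 0.004]
contact_force: [-0.2, 1.4, -0.7]
gripper_width: 0.0
```

Run:
```python
from h import *
A=arm.get_image('top');B=arm.get_image('side')
import pickle; pickle.dump((A,B),open('v4.pkl','wb'))
cv2.imwrite('pics/zt4.png',cv2.resize(A['img'][165:225,290:370,::-1],None,fx=10,fy=10,interpolation=0))
cv2.imwrite('pics/zs4.png',cv2.resize(B['img'][200:260,290:370,::-1],None,fx=10,fy=10,interpolation=0))
```

```text
(no output)
```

View pics/zt4.png

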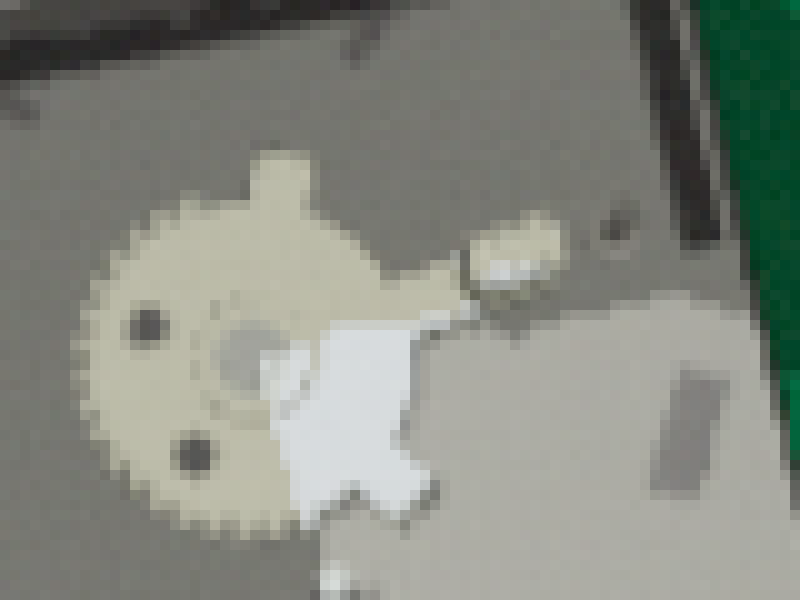

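View pics/zs4.png

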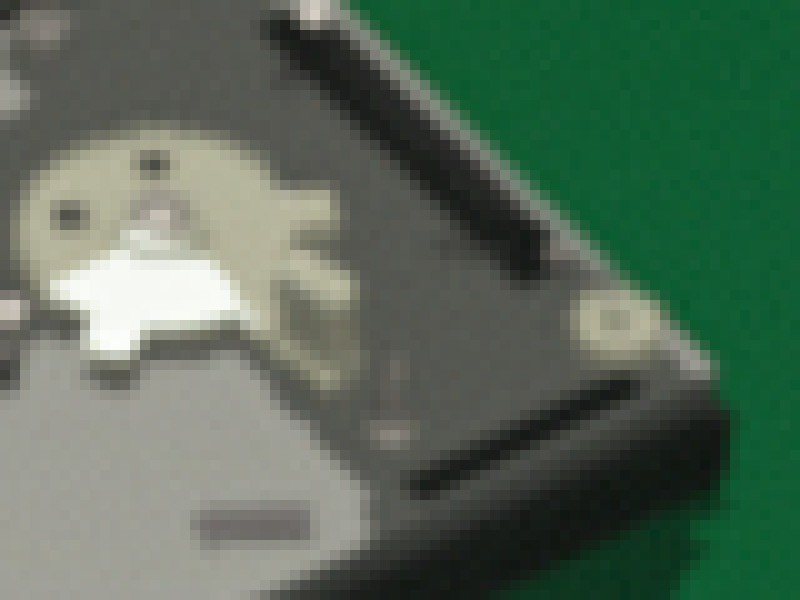

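```bash
cat > sil.py <<'E'
from h import *
import pickle
from scipy.optimize import minimize, differential_evolution
S=4
def mask(P):
    im=P['img'].astype(int); r,g,b=im[...,0],im[...,1],im[...,2]
    return (((r-b>14)&(r>130)&(g>120)&(g-b>8))|((r>215)&(b>205)))
def hull(m,P,X,off,cen,s):
    q=np.array([proj(P,x) for x in X]); q=((q-off+.5)*s).astype(np.float32)
    cv2.fillConvexPoly(m,np.round(cv2.convexHull(q)).astype(np.int32),1)
def box(h,a,r0,r1,w,z0,z1,s0=0):
    c,s=np.cos(a),np.sin(a)
    return [[h[0]+r*c-t*s,h[1]+r*s+t*c,z] for r in(r0,r1) for t in(-w/2,w/2) for z in(z0,z1)]
def render(P,v,off,size,stub,aw):
    m=np.zeros((size[1]*S,size[0]*S),np.uint8); h=v[:2];a=v[2]
    th=np.linspace(0,2*np.pi,60)
    hull(m,P,[[h[0]+38*np.cos(t),h[1]+38*np.sin(t),z] for t in th for z in(51,59)],off,0,S)
    hull(m,P,box(h,a,20,74,aw,51,59),off,0,S)
    hull(m,P,box(h,a,52,74,12,59,87),off,0,S)
    for k in stub: hull(m,P,box(h,a+k,20,50,aw,51,59),off,0,S)
    return cv2.resize(m.astype(np.float32),None,fx=1/S,fy=1/S,interpolation=cv2.INTER_AREA)
def fit(P,off,size,a0,name):
    M=mask(P)[off[1]:off[1]+size[1],off[0]:off[0]+size[0]].astype(np.uint8)
    M=cv2.morphologyEx(M,cv2.MORPH_CLOSE,np.ones((5,5)))
    n,l,st,ce=cv2.connectedComponentsWithStats(M)
    k=1+np.argmax(st[1:,4]); M=(l==k).astype(np.float32)
    f=lambda u: np.abs(render(P,[578.5+u[0],-59+u[1],a0+u[2]/10],off,size,[u[3],-u[3]],u[4])-M).sum()
    r=differential_evolution(f,[(-4,4),(-4,4),(-2,2),(.8,1.2),(9,16)],maxiter=40,popsize=10,seed=1,tol=1e-4)
    u=r.x; v=[578.5+u[0],-59+u[1],a0+u[2]/10]; print(name,np.round(v,3),u[3:].round(2),'err',r.fun,M.sum())
    R_=render(P,v,off,size,[u[3],-u[3]],u[4])
    cv2.imwrite(f'pics/fit_{name}.png',cv2.resize((np.dstack([M,R_,R_*0])*255).astype(np.uint8),None,fx=7,fy=7,interpolation=0))
    return v
if __name__=='__main__':
    import sys
    for n,a in (('v3',-1.11),('v4',-1.18)):
        A,B=pickle.load(open(n+'.pkl','rb'))
        va=fit(A,(290,165),(65,60),a,n+'A'); vb=fit(B,(282,205),(60,40),a,n+'B')
        for P,v,px,t in((A,va,(350.8,188.4),(352.0,185.8)),(B,vb,(328.6,243.2),(328.8,236.0))):
            for z,q in((47,px),(77,t)):
                p=atz(P,q,z)[:2]-v[:2]; print('  pin',np.arctan2(p[1],p[0]).round(3),np.hypot(*p).round(1),'minus arm',(np.arctan2(p[1],p[0])-v[2]).round(3))
E
python3 sil.py
```

```text
v3A [580.853 -56.613  -1.143] [1.04 9.92] err 190.0 874.0
v3B [579.43  -56.279  -1.135] [0.99 9.4 ] err 77.3125 578.0
  pin -1.22 93.3 minus arm -0.077
  pin -1.207 92.6 minus arm -0.064
  pin -1.21 96.4 minus arm -0.075
  pin -1.228 97.4 minus arm -0.094
v4A [581.581 -56.159  -1.205] [1.02 9.28] err 157.5625 898.0
v4B [580.141 -56.216  -1.224] [1.   9.02] err 83.8125 556.0
  pin -1.229 93.5 minus arm -0.024
  pin -1.216 92.7 minus arm -0.01
  pin -1.217 96.2 minus arm 0.007
  pin -1.235 97.2 minus arm -0.012
```

View pics/fit_v4A.png

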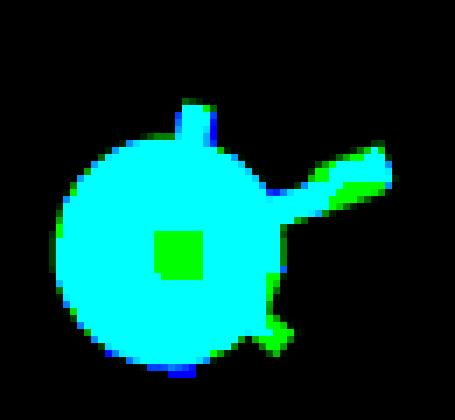

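View pics/fit_v4B.png

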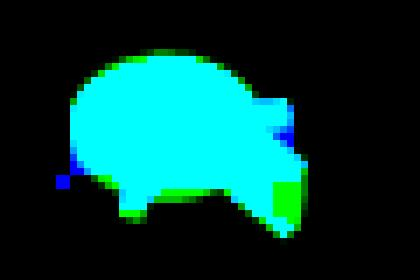

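Run:
```python
from h import *
import pickle
A,B=pickle.load(open('v4.pkl','rb'))
f=lambda P,x,y,o:P['img'][o[1]+y//10,o[0]+x//10].tolist()
for x,y in [(520,230),(520,272),(520,292),(430,280),(400,490),(350,400),(350,560),(280,170),(600,100),(500,400),(440,330),(100,380),(100,300)]: print('A',x,y,f(A,x,y,(290,165)))
for x,y in [(320,280),(320,320),(300,300),(330,370),(110,350),(110,375),(310,210),(400,300),(300,400),(150,210)]: print('B',x,y,f(B,x,y,(290,200)))
```

```text
A 520 230 [180, 181, 163]
A 520 272 [181, 185, 184]
A 520 292 [133, 137, 120]
A 430 280 [187, 187, 168]
A 400 490 [215, 219, 221]
A 350 400 [215, 219, 221]
A 350 560 [175, 175, 166]
A 280 170 [187, 187, 169]
A 600 100 [119, 120, 112]
A 500 400 [172, 172, 165]
A 440 330 [144, 144, 137]
A 100 380 [190, 190, 172]
A 100 300 [172, 171, 152]
B 320 280 [182, 182, 157]
B 320 320 [109, 109, 94]
B 300 300 [106, 106, 92]
B 330 370 [141, 141, 122]
B 110 350 [200, 205, 195]
B 110 375 [87, 87, 78]
B 310 210 [178, 179, 153]
B 400 300 [87, 89, 82]
B 300 400 [84, 86, 81]
B 150 210 [198, 191, 182]
```

```bash
python3 - <<'E'
s=open('sil.py').read()
import re
s=s.replace("return (((r-b>14)&(r>130)&(g>120)&(g-b>8))|((r>215)&(b>205)))","return (((r-b>11)&(r>98)&(abs(r-g)<8))|(b>176)|(r>190))")
s=s.replace("return v\n","return v\n",1)
s=s.replace("M=(l==k).astype(np.float32)","M=(l==k).astype(np.uint8); M=cv2.bitwise_or(M,cv2.fillPoly(M.copy(),[c for c in cv2.findContours(M,cv2.RETR_EXTERNAL,cv2.CHAIN_APPROX_NONE)[0]],1)).astype(np.float32)")
s=s.replace("np.ones((5,5))","np.ones((2,2))")
s=s.replace("(('v3',-1.11),('v4',-1.18))","(('v1',-.08),('v3',-1.11),('v4',-1.18))")
open('sil.py','w').write(s)
E
python3 sil.py
python3 - <<'E'
import cv2,numpy as np
a=[cv2.imread(f'pics/fit_v4{k}.png') for k in 'AB']
h=max(x.shape[0] for x in a)
a=[cv2.resize(cv2.copyMakeBorder(x,0,h-x.shape[0],0,0,0),None,fx=.85,fy=.85) for x in a]
cv2.imwrite('pics/fit_ab.png',np.hstack(a))
E
```

```text
v1A [ 5.76362e+02 -6.04710e+01 -9.00000e-02] [ 0.99 13.47] err 80.25 1078.0
v1B [ 5.7942e+02 -6.2860e+01 -1.0000e-01] [ 1.02 13.47] err 56.25 652.0
  pin -1.16 91.4 minus arm -1.069
  pin -1.145 90.7 minus arm -1.055
  pin -1.184 90.3 minus arm -1.084
  pin -1.204 91.2 minus arm -1.104
v3A [578.045 -59.322  -1.139] [ 1.01 14.15] err 61.9375 1077.0
v3B [580.309 -61.929  -1.129] [ 1.   13.13] err 45.0 658.0
  pin -1.182 91.8 minus arm -0.042
  pin -1.167 91.1 minus arm -0.028
  pin -1.197 90.8 minus arm -0.068
  pin -1.217 91.8 minus arm -0.088
v4A [578.049 -59.31   -1.199] [ 1.01 13.64] err 78.125 1076.0
v4B [580.763 -61.171  -1.197] [ 1.02 13.89] err 49.1875 665.0
  pin -1.182 91.8 minus arm 0.017
  pin -1.167 91.1 minus arm 0.032
  pin -1.204 91.4 minus arm -0.007
  pin -1.224 92.3 minus arm -0.027
```

View pics/fit_ab.png

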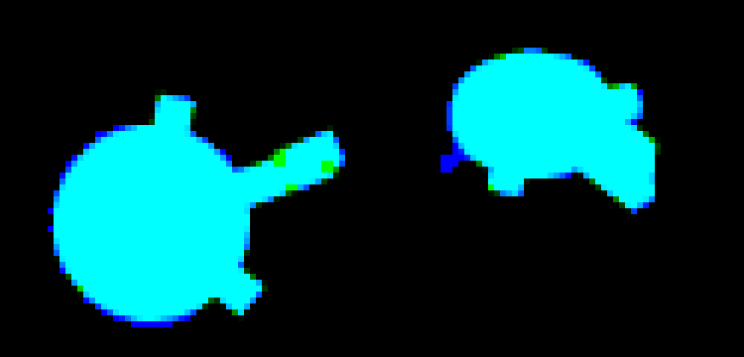

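Run:
```python
from h import *
import pickle
A,B=pickle.load(open('v4.pkl','rb')); A0,B0=pickle.load(open('v1.pkl','rb'))
out=[]
for P,h,(c,r) in((A,(578.05,-59.3),(342,178)),(B,(580.6,-61.3),(316,228))):
    for da in(-.03,0,.03):
        a=-1.198+da; im=cv2.resize(P['img'][r:r+20,c:c+20,::-1],None,fx=13,fy=13,interpolation=0)
        im=np.clip((im.astype(float)-60)*1.6,0,255).astype(np.uint8)
        q=[]
        for z in(47,77):
            p=proj(P,[h[0]+92*np.cos(a),h[1]+92*np.sin(a),z]); q.append(tuple(int(v) for v in (p-[c,r]+.5)*13))
        cv2.line(im,q[0],q[1],(0,0,255),1); cv2.circle(im,q[0],3,(0,255,0),1)
        out.append(im)
        if da==0: print(q)
cv2.imwrite('pics/pin.png',np.vstack([np.hstack(out[:3]),np.hstack(out[3:])]))
```

```text
[(124, 148), (147, 120)]
[(173, 205), (179, 104)]
```

View pics/pin.png

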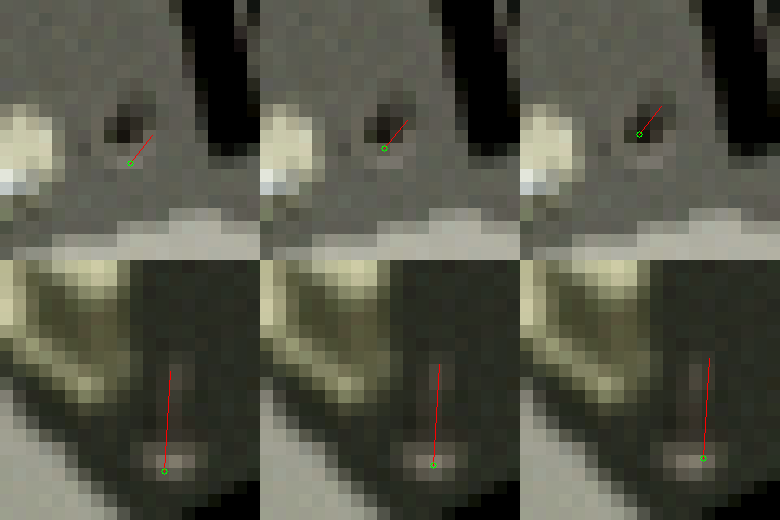

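Wheel silhouette fits in both views put the arm at -1.198 rad and the pin at about -1.19, so the error is within roughly 1°. I'll leave it there. Next is the lever: come down on the robot's side of its tab.

>>> apply_moves:
  increments:
    - [[0.3,0.05,0,0,0,0.28,-1],[0.7,0.15,0,0,0,0.56,-1],[1,0.2,0,0,0,0.84,-1],[1,0.2,0,0,0,1,-1],[1,0.2,0,0,0,1,-1]]

```text
clock: 12.5
position: [591.4, -76.7, 244.9]
ee_rot: [0.052, 0.999, -0.0, -0.002]
contact_force: [-0.6, 0.3, 0.4]
gripper_width: -0.0
```

Run:
```python
from st import *
s,M,b=st(); print(s['position'],b,s['joints'].round(2)); print(M.T@(np.array([463.6,-104,200])-s['position'])/100)
A=arm.get_image('top');B=arm.get_image('side')
import pickle; pickle.dump((A,B),open('v5.pkl','wb'))
o=[cv2.resize(P['img'][r:r+60,c:c+50,::-1],None,fx=8,fy=8,interpolation=0) for P,r,c in((A,205,300),(B,205,265))]
cv2.imwrite('pics/lev.png',np.hstack(o))
```

```text
[591.39457879 -76.7017291  244.937535  ] -0.1042530854000186 [ 0.14  0.38 -0.15 -0.   -1.04 -1.82]
[ 1.24101574 -0.40415143  0.45403166]
```

View pics/lev.png

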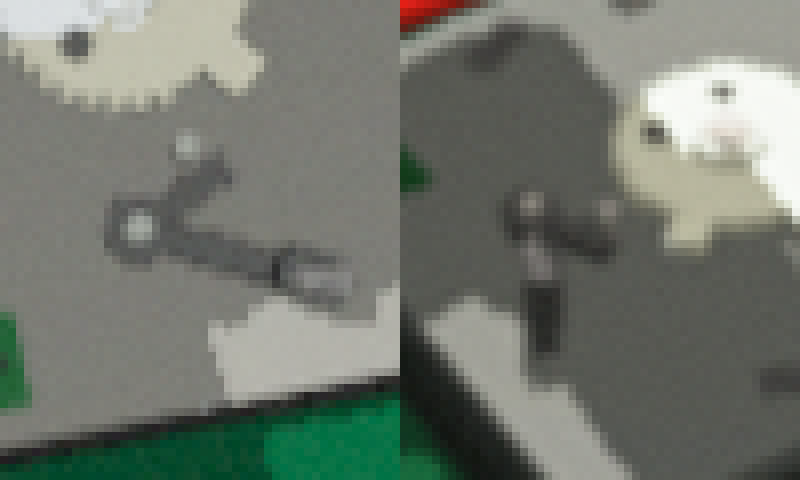

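>>> apply_moves:
  increments:
    - [[0.4,-0.1,0,0,0,0.2,-1],[0.8,-0.3,0,0,0,0.37,-1],[1,-0.4,0,0,0,0.37,-1],[1,-0.4,0,0,0,0.37,-1],[1,-0.4,0,0,0,0.37,-1]]

```text
clock: 13.1
position: [490.4, -105.4, 245.9]
ee_rot: [0.143, 0.99, -0.0, 0.0]
contact_force: [-0.9, 0.0, -0.6]
gripper_width: -0.0
```

Run:
```python
from st import *
s,M,b=st(); print(s['position'],b,s['joints'].round(2)); print(M.T@(np.array([463.6,-104,145])-s['position'])/100)
```

```text
[ 490.36977764 -105.38517024  245.92582083] -0.28740805977359063 [ 0.11  0.23 -0.38  0.   -0.97 -1.97]
[ 0.26100526 -0.06247493  1.00917255]
```

>>> apply_moves:
  increments:
    - [[0.28,-0.06,0,0,0,0,-1],[0.28,-0.06,0.2,0,0,0,-1],[0.28,-0.06,0.6,0,0,0,-1],[0.28,-0.06,0.9,0,0,0,-1],[0.28,-0.06,1,0,0,0,-1],[0.28,-0.06,1,0,0,0,-1]]

```text
clock: 13.7
position: [461.8, -102.9, 144.5]
ee_rot: [0.143, 0.99, -0.001, -0.002]
contact_force: [-0.1, 0.3, 0.1]
gripper_width: -0.2
```

```bash
cat > chl.py <<'E'
from st import *
import sys
s,M,b=st(); h=np.array([505.5,-64.2]); a=b-np.pi/2; d=s['position'][:2]-h
e=np.array([np.cos(a),np.sin(a)]);t=np.array([-e[1],e[0]])
print('pos',s['position'].round(1),'gamma',a.round(3),'r',d@e,'d',d@t,'F',s['contact_force'].round(1),s['joints'].round(2),'clock',s['clock'])
n=sys.argv[1]
A=arm.get_image('top');B=arm.get_image('side')
cv2.imwrite(f'pics/{n}.png',np.hstack([cv2.resize(P['img'][r:r+110,c:c+90,::-1],None,fx=4.4,fy=4.4,interpolation=3) for P,r,c in((A,160,285),(B,180,265))]))
E
python3 chl.py l1
```

```text
pos [ 461.8 -102.9  144.5] gamma -1.858 r 49.46491532805719 d -30.92960700997604 F [-0.1  0.3  0.1] [ 0.13  0.32 -0.56  0.   -0.69 -1.98] clock 13.7
```

View pics/l1.png

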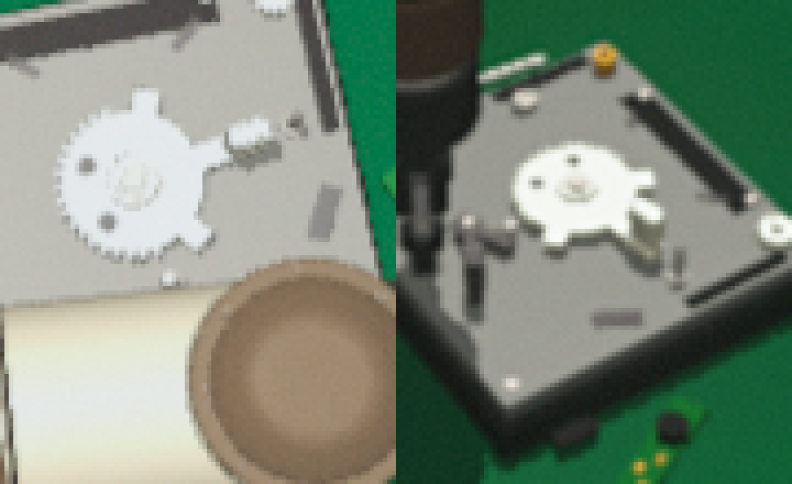

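>>> apply_moves:
  increments:
    - [[-0.05,0,0,0,0,0,-1],[-0.08,0,0,0,0,0,-1],[-0.11,0,0,0,0,0,-1],[-0.13,0,0,0,0,0,-1],[-0.14,0,0,0,0,0,-1],[-0.14,0,0,0,0,0,-1]]

```text
clock: 14.4
position: [474.9, -107.1, 146.0]
ee_rot: [0.144, 0.99, 0.0, 0.0]
contact_force: [-0.1, 0.7, -0.3]
gripper_width: -0.0
```

>>> apply_moves:
  increments:
    - [[-0.025,-0.008,0,0,0,-0.1,-1],[-0.05,-0.014,0,0,0,-0.2,-1],[-0.076,-0.02,0,0,0,-0.3,-1],[-0.102,-0.024,0,0,0,-0.4,-1],[-0.128,-0.027,0,0,0,-0.5,-1],[-0.154,-0.028,0,0,0,-0.6,-1],[-0.18,-0.028,0,0,0,-0.7,-1],[-0.206,-0.027,0,0,0,-0.8,-1],[-0.206,-0.027,0,0,0,-0.8,-1]]

```text
clock: 15.3
position: [493.4, -115.6, 145.8]
ee_rot: [-0.056, 0.998, -0.0, -0.001]
contact_force: [-0.8, 0.2, 0.8]
gripper_width: 0.1
```

```bash
python3 chl.py l2
```

```text
pos [ 493.4 -115.6  145.8] gamma -1.459 r 49.72386204423469 d -17.763680536552137 F [-0.8  0.2  0.8] [ 0.09  0.37 -0.48 -0.   -0.72 -1.55] clock 15.3
```

View pics/l2.png

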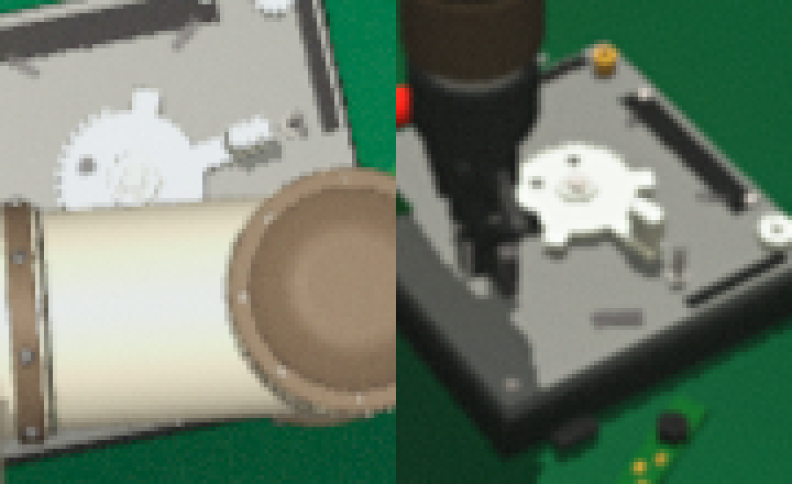

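>>> apply_moves:
  increments:
    - [[-0.025,-0.008,0,0,0,-0.1,-1],[-0.05,-0.014,0,0,0,-0.2,-1],[-0.076,-0.02,0,0,0,-0.3,-1],[-0.102,-0.024,0,0,0,-0.4,-1],[-0.128,-0.027,0,0,0,-0.5,-1],[-0.154,-0.028,0,0,0,-0.6,-1],[-0.18,-0.028,0,0,0,-0.7,-1],[-0.206,-0.027,0,0,0,-0.8,-1],[-0.206,-0.027,0,0,0,-0.8,-1]]

```text
clock: 16.3
position: [514.5, -115.9, 145.8]
ee_rot: [-0.253, 0.968, -0.0, -0.0]
contact_force: [0.8, -1.9, -0.8]
gripper_width: 0.2
```

```bash
python3 chl.py l3
```

```text
pos [ 514.5 -115.9  145.8] gamma -1.06 r 49.53491244822355 d -17.439051640625205 F [ 0.8 -1.9 -0.8] [ 0.09  0.4  -0.43  0.   -0.74 -1.15] clock 16.3
```

View pics/l3.png

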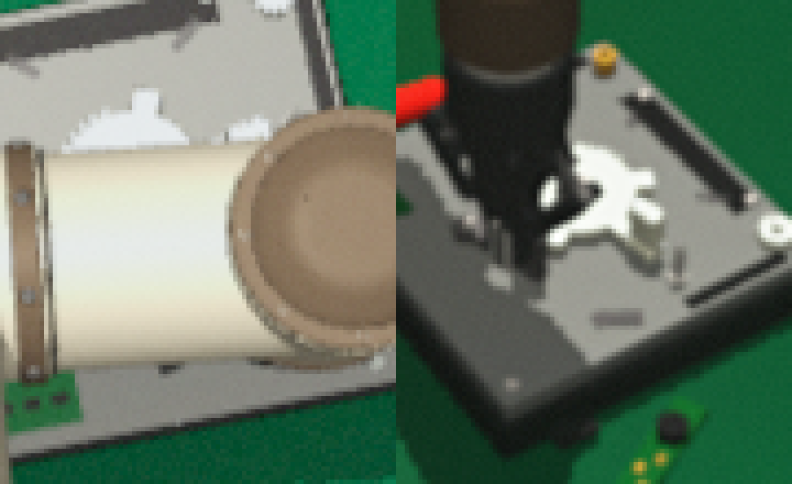

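>>> apply_moves:
  increments:
    - [[-0.012,-0.004,0,0,0,-0.05,-1],[-0.025,-0.008,0,0,0,-0.1,-1],[-0.038,-0.011,0,0,0,-0.15,-1],[-0.05,-0.014,0,0,0,-0.2,-1],[-0.05,-0.014,0,0,0,-0.2,-1]]

```text
clock: 16.9
position: [519.8, -114.5, 145.8]
ee_rot: [-0.301, 0.953, 0.0, 0.0]
contact_force: [-0.1, -1.2, -0.2]
gripper_width: 0.0
```

>>> apply_moves:
  increments:
    - [[-0.012,-0.004,0,0,0,-0.05,-1],[-0.025,-0.008,0,0,0,-0.1,-1],[-0.025,-0.008,0,0,0,-0.1,-1]]

```text
clock: 17.2
position: [522.3, -113.7, 145.9]
ee_rot: [-0.325, 0.946, 0.0, 0.0]
contact_force: [-1.0, -1.7, -0.1]
gripper_width: -0.0
```

>>> apply_moves:
  increments:
    - [[-0.012,-0.004,0,0,0,-0.05,-1],[-0.025,-0.008,0,0,0,-0.1,-1],[-0.025,-0.008,0,0,0,-0.1,-1]]

```text
clock: 17.5
position: [524.8, -112.8, 145.9]
ee_rot: [-0.349, 0.937, 0.0, 0.0]
contact_force: [-1.4, -1.0, -0.1]
gripper_width: -0.2
```

```bash
python3 chl.py l4
```

```text
pos [ 524.8 -112.8  145.9] gamma -0.858 r 49.39852685777669 d -17.169907524286756 F [-1.4 -1.  -0.1] [ 0.09  0.41 -0.41 -0.   -0.75 -0.95] clock 17.5
```

>>> apply_moves:
  increments:
    - [[-0.012,-0.004,0,0,0,-0.05,-1],[-0.025,-0.008,0,0,0,-0.1,-1],[-0.025,-0.008,0,0,0,-0.1,-1]]

```text
clock: 17.9
position: [527.0, -111.9, 145.9]
ee_rot: [-0.372, 0.928, 0.0, -0.0]
contact_force: [-1.4, -1.0, 0.1]
gripper_width: 0.5
```

>>> apply_moves:
  increments:
    - [[-0.012,-0.004,0,0,0,-0.05,-1],[-0.025,-0.008,0,0,0,-0.1,-1],[-0.025,-0.008,0,0,0,-0.1,-1]]

```text
clock: 18.2
position: [527.8, -112.0, 145.9]
ee_rot: [-0.395, 0.919, 0.0, -0.003]
contact_force: [-3.9, -7.9, 2.8]
gripper_width: 0.1
```

```bash
python3 chl.py l5
```

```text
pos [ 527.8 -112.   145.9] gamma -0.758 r 49.03272346595142 d -19.383687491535003 F [-3.9 -7.9  2.8] [ 0.09  0.41 -0.4   0.   -0.76 -0.85] clock 18.2
```

View pics/l5.png

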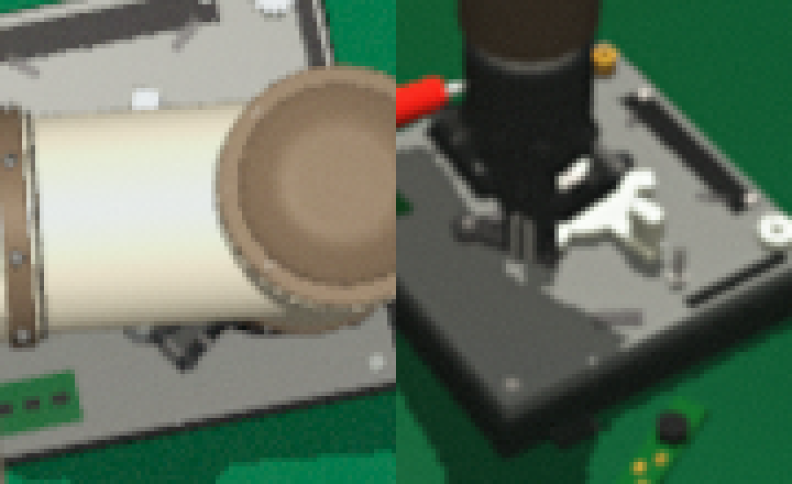

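Force jumped from 1.7 N to 9 N with no further motion, so the lever is at its stop. I'll press slightly more, then back off and look.

>>> apply_moves:
  increments:
    - [[-0.01,0,0,0,0,0,-1],[-0.02,0,0,0,0,0,-1],[-0.02,0,0,0,0,0,-1]]

```text
clock: 18.6
position: [528.1, -111.7, 145.9]
ee_rot: [-0.395, 0.919, 0.0, -0.004]
contact_force: [-6.2, -12.7, 4.1]
gripper_width: -0.1
```

```bash
python3 chl.py l6
```

```text
pos [ 528.1 -111.7  145.9] gamma -0.759 r 49.0492984459876 d -18.909450029432644 F [ -6.2 -12.7   4.1] [ 0.09  0.41 -0.4   0.   -0.76 -0.85] clock 18.6
```

>>> apply_moves:
  increments:
    - [[0.05,0,0,0,0,0,-1],[0.15,0,0,0,0,0,-1],[0.3,0,0,0,0,0,-1],[0.3,0,-0.4,0,0,0,-1],[0.5,0,-0.9,0,0,0,-1],[1,0,-1,0,0,0,-1],[1,0,-1,0,0,0,-1]]

```text
clock: 19.4
position: [459.7, -183.9, 248.7]
ee_rot: [-0.394, 0.919, -0.001, 0.002]
contact_force: [-1.2, -0.4, -1.0]
gripper_width: 0.3
```

```bash
python3 chl.py l7
```

```text
pos [ 459.7 -183.9  248.7] gamma -0.762 r 49.45406181298506 d -118.21737313256979 F [-1.2 -0.4 -1. ] [-0.05  0.21 -0.39 -0.   -0.96 -0.71] clock 19.4
```

View pics/l7.png

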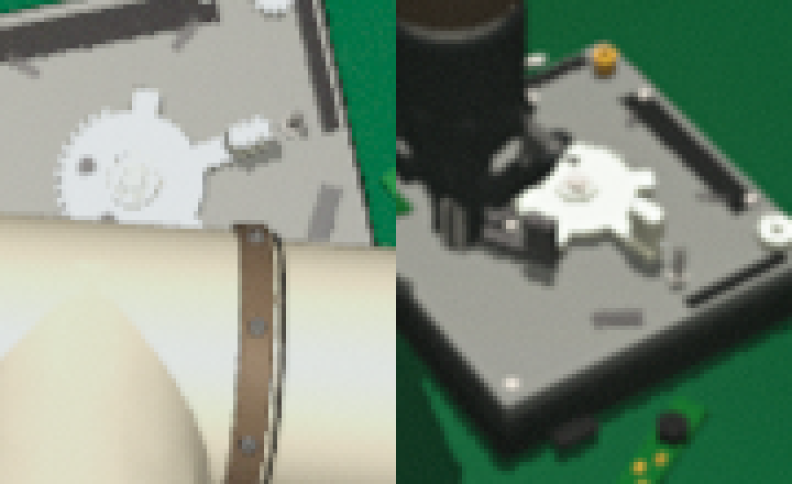

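>>> apply_moves:
  increments:
    - [[0.3,-0.3,-0.3,0,0,0,-1],[0.6,-0.6,-0.5,0,0,0,-1],[0.95,-0.95,-0.5,0,0,0,-1],[0.95,-0.95,-0.5,0,0,0,-1]]

```text
clock: 19.9
position: [466.1, -320.0, 294.9]
ee_rot: [-0.393, 0.92, -0.0, -0.0]
contact_force: [-1.2, 0.9, -0.1]
gripper_width: 0.3
```

>>> apply_moves:
  increments:
    - [[0.3,-0.3,0,0,0,0,-1],[0.6,-0.6,0,0,0,0,-1],[0.95,-0.95,0,0,0,0,-1],[0.95,-0.95,0,0,0,0,-1]]

```text
clock: 20.3
position: [469.3, -454.3, 292.6]
ee_rot: [-0.393, 0.919, 0.001, -0.001]
contact_force: [-0.4, 1.2, -0.3]
gripper_width: 0.3
```

```bash
python3 chl.py l8
python3 - <<'E'
from h import *
import pickle
A=arm.get_image('top');B=arm.get_image('side'); pickle.dump((A,B),open('v6.pkl','wb')); save(A,'t6.png')
E
```

```text
pos [ 469.3 -454.3  292.6] gamma -0.763 r 243.2760305727422 d -307.0400468632035 F [-0.4  1.2 -0.3] [-0.52  0.44  0.07  0.   -1.2  -0.24] clock 20.3
```

View pics/l8.png

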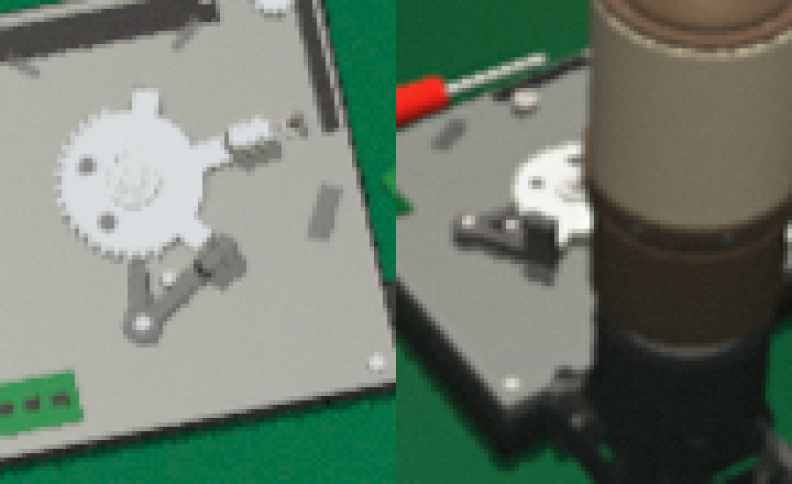

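View pics/t6.png

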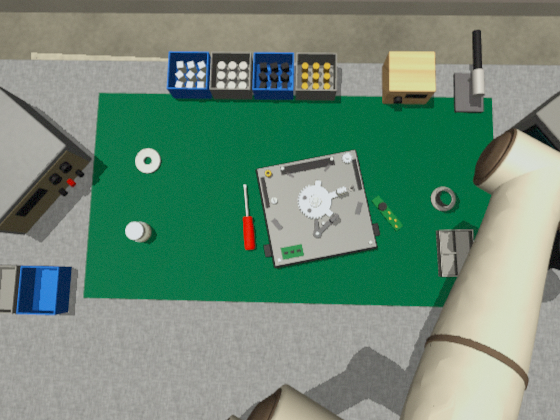

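Run:
```python
from sil import *
A,B=pickle.load(open('v6.pkl','rb'))
v=fit(A,(290,165),(65,60),-1.18,'v6A')
p=atz(A,(350.8,188.4),47)[:2]-v[:2];print(np.arctan2(p[1],p[0]))
tab=atz(A,(285+225/4.4-.5,160+253/4.4-.5),87)[:2]; piv=atz(A,(285+142/4.4-.5,160+323/4.4-.5),59)[:2]
d=tab-piv; print('lever',np.arctan2(d[1],d[0]),np.hypot(*d))
cv2.imwrite('pics/z6.png',cv2.resize(A['img'][165:245,290:370,::-1],None,fx=7,fy=7,interpolation=0))
```

```text
v6A [578.634 -59.321  -1.203] [ 1.02 14.05] err 77.0 1079.0
-1.1875812473199392
lever -0.8592533649280832 53.47455277436298
```

View pics/z6.png

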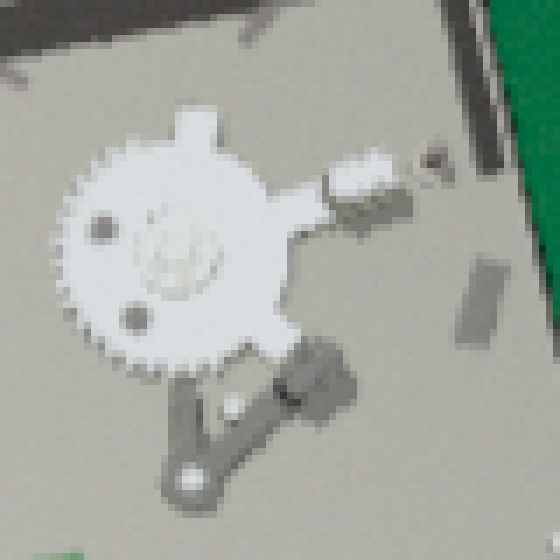

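The lever's handle rests against the stop pin and the wheel hasn't moved (arm -1.20, pin -1.19 to -1.21). Handing in.

```bash
python3 -c "
from bench import arm
print(arm.job_done())"
```

```text
the job is handed in; nothing more can be done
None
```

I turned the wheel about 1.1 rad clockwise until its long arm pointed at the index pin, then pushed the lock lever home. I only pushed, with the fingers shut, then pulled the arm well clear and handed in at about 20 s of the 58 s allowed.

- **Wheel:** In the last top picture the arm points to -1.203 rad. In the earlier pictures with the wheel at the target, both cameras put it at about -1.20. The pin measures -1.17 to -1.19 from the top camera and -1.20 to -1.22 from the side camera. The two cameras disagree about the pin by roughly 0.035 rad, and the arm lies between them, so the error should be about 1° or less.
- **Lever:** The push force jumped from under 2 N to about 9 N with almost no further movement, so I pressed once more to about 15 N. After backing off, the picture shows the handle against its stop pin and the pawl at the wheel's teeth. The lever turned about 1.0 rad from its start, which fits a start between 0 and 0.25 and a home at 1.15.
- **Wheel after locking:** It did not shift beyond measuring error (-1.199 to -1.203 rad).
- **Loose things:** In the final top picture, those in view look unmoved. I compared them by eye only. The arm partly hid the tray.

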